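# Centre the sippy cup on the lunch tin

### The arm

A 6-joint arm with a two-finger parallel gripper is mounted at the origin on the work surface. World frame = base frame: x ahead of the robot, y to its left, z up, the work surface at z = 0. Lengths are in m, angles in rad, forces in N, time in s.
With the tool pointing down it reaches from about 0.325 to 0.9 m from the base axis. Payload 6.1 kg.
Tool frame: the origin (TCP) lies on the centre line of the jaws, within the pads' length; the fingertips stand 25 mm ahead of it and the grasp point (between the pads) lies 6 mm ahead of it; z points along the fingers, y is the direction in which the jaws open and shut (so a half turn about z gives the same grasp; the last joint's range is limited). The gripper opens to 87 mm and grips with 3 to 60 N. Pads are 19 mm wide; open, the fingers measure 117 mm over their backs; the gripper's body (75 mm by 190 mm) begins 51 mm behind the grasp point.
Start: joints at [-1.303, 0.22, 1.526, -0, 1.395, -0.126], TCP at [0.24, -0.577, 0.248] pointing down, gripper open.
Joint ranges: [-2.98, 2.98], [-0.91, 2.08], [0.09, 2.57], [-1.24, 4.39], [0.2, 2.65], [-2.68, 2.68]. Speed limits (rad/s): [2.57, 2.57, 3.01, 3.14, 3.14, 3.14].

### API

Orientations are given as a unit quaternion [x, y, z, w].
In Python, from plant import ctrl gives the robot as it stands.
- The arm moves only by the tool drive_tool, never from a script. Its arguments are lists of equal length, an entry for each row: "dp": the shift along the world's x, y, z in m, a list of three; "rotation": the turn, a rotation vector about the world's x, y, z in rad, a list of three. In form: {"dp": [[tx, ty, tz], ...], "rotation": [[rx, ry, rz], ...]}. A call has 1 to 10 rows; each row shifts and turns the commanded pose from where the row before left it; what a row does not reach is not made up. A row lasts 1/12 s, in which the tool goes at most 41.7 mm and 7.16 degrees, less where a joint would pass 70% of its speed; a pose out of reach is approached as far as the arm can. A call is refused whole if a number of a shift passes 0.0417 or a number of a turn 0.125, either way. A call with a gripper value outside its range is refused whole. "jaw" is the finger opening in m, from 0 to 0.087, set as the call begins (left out, the last holds). The fingers move at their own pace and stop on an object; "newtons" is the grip in N (left out, the last holds). Time passes only in rows, so rows that do not move let the fingers close. It gives the time, the measured TCP pose, the force and the opening at its end, in the units of the state.
- ctrl.read_state(): the state, without advancing time (a new reading comes with each control period).
- ctrl.read_camera(name): name is "scene" or "top" or "wrist"; returns a dict with "img" (420x560x3 uint8, red, green, blue), "fx", "fy", "cx", "cy" (pixels), "R" (3x3) and "t" (3): a world point X has camera coordinates R X + t. Camera axes: x right, y down, z forward; pixel columns grow to the right and rows downward; lengths in m; the calibration is good to about 2 mm. A picture is of the moment at which its call begins. There is no depth.
- ctrl.hand_in(): hands the job in, once; it reports no verdict.
The state is a dict: "time": time; "joints": joint angles; "qvel": joint speeds; "tau": joint torques, N m; "eef_pos": TCP position; "tcp_rot": TCP orientation; "force": force on the tool from outside, world axes, zero at the start; "ft_torque": the same for the moment, N m; "grip_width": opening from 0.0 (shut) to 1.0 (fully open).
Only numpy, scipy, OpenCV 4.12 (cv2) and the standard library are available. Lean on these libraries where they do the work, as an engineer would, in place of code of your own. Each camera call takes 0.05 s, during which the arm holds its last target.

### The job

The small sippy cup has been left too near the edge of the round lunch tin's lid. Nudge it with light taps or gentle pushes of the fingertips until it stands upright in the middle of the lid, then leave it standing there on its own. Do not pinch, lift or tip the cup, keep the tin where it stands, and leave everything else on the bench alone.

Things in the scene. Friction and masses are not known exactly. Their poses are not given: they have to be found in the camera images.
- cup: Plastic sippy cup standing on the tin, round, 65 mm high, 60-120 g, slides at under 1 N. Origin: centre of its underside; z up its axis. Small foot 22 mm across, 4 mm high, so it wobbles and tips if pushed high; widest, 54 mm across, 11 to 24 mm up; 47 mm across 50 mm up; short spout on top towards its -x. Starts 20 to 30 mm off the lid's middle, in any direction.
- tin: Round grey metal lunch tin of two tiers, standing loose on the bench, 0.5 to 0.75 kg: 110 mm across, 70 mm high, flat lid without a rim. Side clips (at its +y and -y) reach 59 mm from the axis and end 11 mm below the lid's top. Origin: centre of its underside, z up; the middle of the lid's top is 70 mm straight above it.
- butter_dish: Bystander near the tin: covered ceramic butter dish, 145 x 88 mm, 62 mm high. Origin: centre of its underside, long side along x.
- fork: Bystander lying near the tin: bamboo fork, about 160 mm long along its x, 26 mm wide, 5 mm thick. Origin on its underside, near the middle.
- snack_bowl: Bystander near the tin: small plastic bowl, 84 mm across, 36 mm high. Origin: centre of its underside.
- beaker: Bystander on the robot's right: open plastic beaker without a spout, 66 mm across, 85 mm high, standing on the bench. Origin: centre of its underside.
- jam_jar: Bystander on the robot's left: closed glass jar, 72 mm across, 100 mm high. Origin: centre of its underside.
- egg_cup: Bystander on the robot's left: ceramic egg cup, 48 mm across, 55 mm high. Origin: centre of its underside.
- sandwich_box: Bystander on the robot's right: open clear plastic box, 110 x 110 mm, 55 mm high. Origin: centre of its underside.
Things that resemble listed ones, but are neither listed nor needed, are in the scene too. Leave any green or purple look-alike of the cup alone. What is shaped like the tin but blue or pink is not meant.

How it is judged:
At the end, for the whole second after the job is handed in: The cup stands upright (within 3 degrees) and at rest on the lid, its axis within 6 mm of the middle of the lid, and the tin stands flat within 15 mm of where it began (horizontal distance between cup and tin below 0.006 m and angle between cup's own z axis and vertical below 0.05 rad and z of cup in the frame of tin between 0.067 and 0.073 m and linear speed of cup below 0.02 m/s and distance of tin from where it was at the start of the episode below 0.015 m and angle between tin's own z axis and vertical below 0.03 rad); the robot touches nothing.
It fails at once if the cup is tipped by more than 20 degrees (angle between cup's own z axis and vertical above 0.35 rad).
It fails at once if the cup is lifted more than 10 mm off the lid, or falls off it (z of cup in the frame of tin above 0.08 m or z of cup in the frame of tin below 0.06 m).
It fails at once if the cup is pinched or hit hard (more than 12 N) (contact force between any of the fingers, the arm and cup above 12 N).
It fails at once if the tin is shifted by more than 15 mm (distance of tin from where it was at the start of the episode above 0.015 m).
It fails at once if another thing on the bench is moved by more than 20 mm (distance of any of butter_dish, fork, snack_bowl, beaker, jam_jar, egg_cup, sandwich_box from where it was at the start of the episode above 0.02 m).
It also fails if it takes over 45 s, if anything falls off the work surface, if the arm or the gripper's body presses on something with over 40 N, if the wrist force passes 120 N, or if a joint passes its speed limit or range.

## Working session

There is one attempt and no reset: what is moved stays moved. The work goes in short steps, Python scripts to look and compute and a tool call to move; the robot and the scene stay as the last step left them, time stands still between calls to the robot, and variables do not carry over. Pictures are saved under pics/ and viewed, and the job is handed in when it is done.

Besides the shell and the picture viewer there is one more tool, called after ">>>" as a command line: name --argument value ..., lists and objects as JSON in quotes. drive_tool: Moves the arm, as the interface text tells. Its arguments: {"type":"object","properties":{"dp":{"type":"array","items":{"type":"array","items":{"type":"number"}}},"rotation":{"type":"array","items":{"type":"array","items":{"type":"number"}}},"jaw":{"type":"number"},"newtons":{"type":"number"}},"required":["dp","rotation"]}

```bash
mkdir -p pics
python3 - <<'E'
from plant import ctrl
import cv2
for n in ("scene","top"):
    c=ctrl.read_camera(n); cv2.imwrite(f"pics/{n}0.png",c["img"][:,:,::-1]); print(n,c["fx"],c["cx"],c["cy"],c["R"],c["t"])
s=ctrl.read_state();print(s)
E
```

```text
scene 453.88840780376074 279.8093479239721 214.1410447455716 [[-0.85530124  0.51808405 -0.00697854]
 [ 0.30981569  0.5005841  -0.80835005]
 [-0.41529992 -0.69354486 -0.58866077]] [ 0.46767311 -0.10520606  1.38757204]
top 399.9716912951462 274.388443367907 211.34383221925404 [[-0.01554336 -0.99987668  0.00224445]
 [-0.99640149  0.01530221 -0.08336619]
 [ 0.08332156 -0.00353216 -0.99651645]] [-0.01801691  0.53430006  1.03164319]
{'time': 0.1, 'joints': array([-1.30312785e+00,  2.21170480e-01,  1.52751600e+00,  2.11174498e-06,
        1.39473855e+00, -1.26094114e-01]), 'qvel': array([ 0.00053569, -0.00108015, -0.00225486, -0.00084811,  0.00073015,
       -0.00047772]), 'tau': array([ 3.76059925e-04, -4.95942485e+01, -3.88520265e+01,  7.00967456e-02,
        5.14738576e-02, -4.39656981e-05]), 'eef_pos': array([ 0.23964823, -0.57664711,  0.24652204]), 'tcp_rot': array([ 9.80681027e-01,  1.95611565e-01, -6.37633834e-05, -9.13966276e-04]), 'force': array([ 0.62789266, -0.49183528,  0.13257205]), 'ft_torque': array([ 0.04335165, -0.04618277,  0.02677785]), 'grip_width': 1.0016681297767434}
```

View pics/scene0.png

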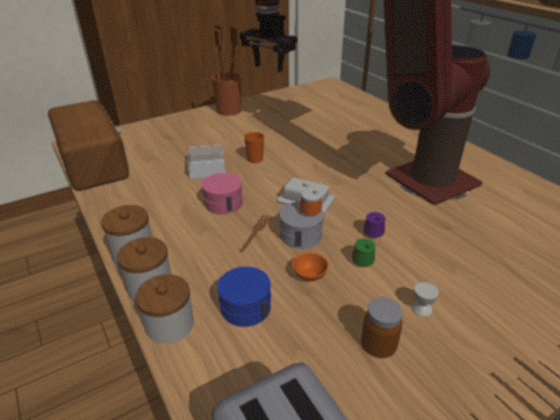

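View pics/top0.png

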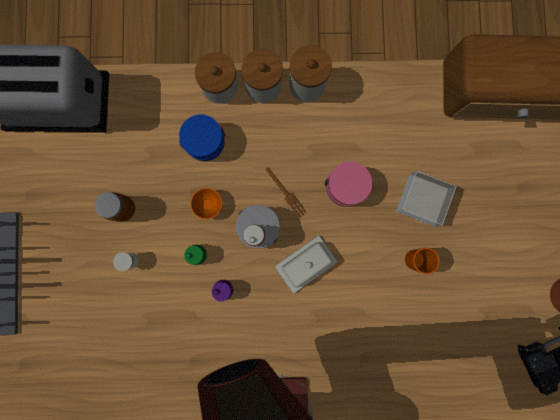

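Scene view: the grey tin is at (302,225) with an orange, white-topped cup on it at (312,202). Top view: the tin is at (258,227) and the cup at (254,236). The look-alikes in the top view are green (195,255), purple (222,291), a blue tin (202,138) and a pink tin (349,185). Only the grey tin with the cup on it fits. I'll confirm in enlarged crops.

Run:
```python
import cv2,numpy as np
a=cv2.imread("pics/scene0.png")[170:260,260:350]; b=cv2.imread("pics/top0.png")[185:275,210:300]
im=np.hstack([cv2.resize(x,(400,400),interpolation=cv2.INTER_CUBIC) for x in(a,b)]); cv2.imwrite("pics/crop0.png",im)
```

```text
(no output)
```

View pics/crop0.png

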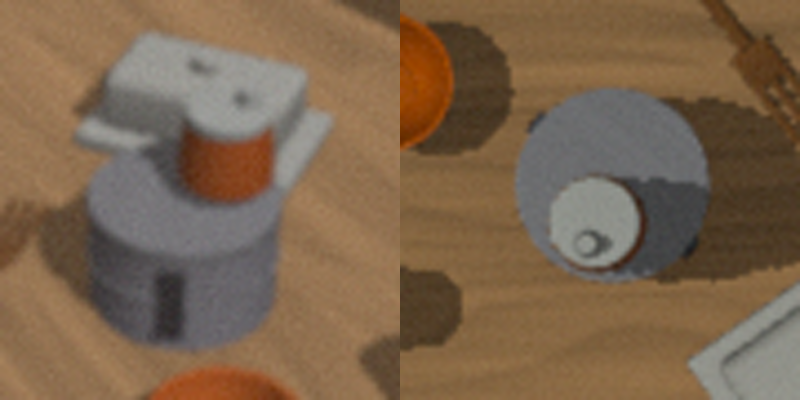

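The crop confirms it: an orange cup with a white lid near the edge of a plain grey tin. Now to measure both.

```bash
cat > h.py <<'E'
import cv2,numpy as np
def ray(c,u,v,z):
    R=np.array(c["R"]);t=np.array(c["t"]);o=-R.T@t
    d=R.T@np.array([(u-c["cx"])/c["fx"],(v-c["cy"])/c["fy"],1]); return o+d*(z-o[2])/d[2]
def proj(c,X):
    p=np.array(c["R"])@np.array(X)+np.array(c["t"]); return np.array([c["fx"]*p[0]/p[2]+c["cx"],c["fy"]*p[1]/p[2]+c["cy"]])
def fitc(P):
    P=np.array(P);A=np.c_[2*P[:,0],2*P[:,1],np.ones(len(P))]
    s=np.linalg.lstsq(A,(P[:,:2]**2).sum(1),rcond=None)[0]; return s[:2],np.sqrt(s[2]+s[0]**2+s[1]**2)
def rfit(P):
    P=np.array(P)[:,:2]
    for _ in range(6):
        c,r=fitc(P); e=abs(np.hypot(*(P-c).T)-r); P=P[e<=max(np.percentile(e,92),.0012)]
    return c,r,len(P)
def big(m,near):
    cs,_=cv2.findContours(m.astype(np.uint8),cv2.RETR_EXTERNAL,cv2.CHAIN_APPROX_NONE)
    cs=[k for k in cs if cv2.contourArea(k)>60 and abs(cv2.pointPolygonTest(k,near,True))<25]
    return max(cs,key=cv2.contourArea)
E
python3 - <<'E'
from plant import ctrl
from h import *
c=ctrl.read_camera("top"); im=c["img"]
hsv=cv2.cvtColor(im,cv2.COLOR_RGB2HSV)
for p in [(250,215),(265,222),(268,238),(255,232),(252,236),(300,210),(235,245)]: print(p,im[p[1],p[0]],hsv[p[1],p[0]])
E
```

```text
(250, 215) [109 111 109] [ 60   5 111]
(265, 222) [109 109 112] [120   7 112]
(268, 238) [70 69 69] [ 0  4 70]
(255, 232) [140 143 136] [ 43  12 143]
(252, 236) [120 124 117] [ 47  14 124]
(300, 210) [78 50 27] [ 14 167  78]
(235, 245) [126  96  59] [ 17 136 126]
```

```bash
cat >> h.py <<'E'
def measure(c,show=None):
    im=c["img"];hsv=cv2.cvtColor(cv2.GaussianBlur(im,(3,3),0),cv2.COLOR_RGB2HSV)
    box=np.zeros(im.shape[:2],bool);box[198:256,230:286]=1
    S,V=hsv[...,1].astype(int),hsv[...,2].astype(int)
    orange=(S>120)&(hsv[...,0]<10)
    g=box&((S<70)); k=big(g,(258,227))
    lid=[ray(c,u,v,.07) for u,v in cv2.convexHull(k)[:,0]] if 0 else [ray(c,u,v,.07) for u,v in k[:,0]]
    w=box&(S<60)&(V>122); kw=big(w,(254,234))
    top=[ray(c,u,v,.125) for u,v in kw[:,0]]
    if show:
        o=cv2.resize(im[185:275,210:300],(540,540),interpolation=cv2.INTER_CUBIC)[:,:,::-1].copy()
        for kk,col in((k,(0,255,0)),(kw,(0,0,255))):
            cv2.polylines(o,[((kk-[210,185])*6+3).astype(np.int32)],True,col,1)
        cv2.imwrite(show,o)
    return rfit(lid),rfit(top)
E
python3 - <<'E'
from plant import ctrl
from h import *
for i in range(2):
    c=ctrl.read_camera("top"); print(measure(c,f"pics/m{i}.png"))
E
```

```text
((array([0.49354283, 0.0169313 ]), np.float64(0.054026960710724416), 105), (array([0.47117209, 0.02639284]), np.float64(0.02224017220560553), 47))
((array([0.49355884, 0.01693301]), np.float64(0.05395604835636288), 104), (array([0.47114512, 0.02639191]), np.float64(0.022298149341680257), 49))
```

View pics/m0.png

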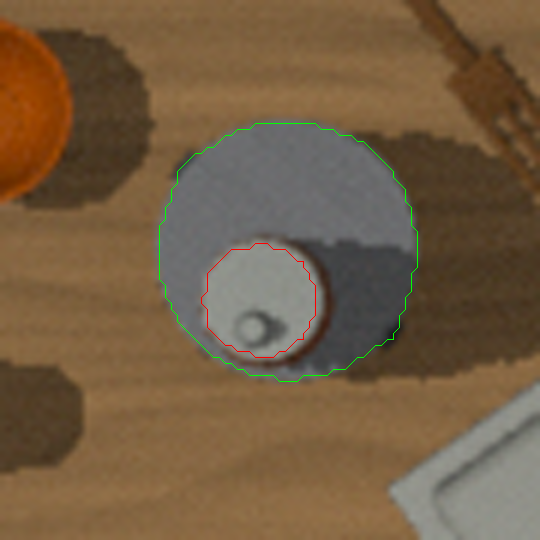

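Tin axis is (0.4935, 0.0169), radius 54 mm against the nominal 55. Cup axis is (0.471, 0.0264), top radius 22 mm against about 23.5. That makes it 24 mm off, inside the 20–30 mm given. The push is along (0.92, -0.39).

Plan: set the jaws 30 mm apart so the cup nests between the two fingertips, with the tool x-axis along the push line. I'll approach high, come down behind the cup and push low.

>>> drive_tool --dp '[[0.0075, 0.026, 0], [0.0075, 0.026, 0], [0.0075, 0.026, 0], [0.0075, 0.026, 0], [0.0075, 0.026, 0], [0.0075, 0.026, 0], [0.0075, 0.026, 0], [0.0075, 0.026, 0], [0.0075, 0.026, 0], [0.0075, 0.026, 0]]' --rotation '[[0, 0, 0.0978], [0, 0, 0.0978], [0, 0, 0.0978], [0, 0, 0.0978], [0, 0, 0.0978], [0, 0, 0.0978], [0, 0, 0.0978], [0, 0, 0.0978], [0, 0, 0.0978], [0, 0, 0.0978]]' --jaw 0.03

```text
time: 1.08
eef_pos: [0.3149, -0.3158, 0.2475]
tcp_rot: [0.772, 0.635, 0.0, 0.0]
force: [1.6, -0.7, 0.9]
grip_width: 0.372
```

>>> drive_tool --dp '[[0.0075, 0.026, 0], [0.0075, 0.026, 0], [0.0075, 0.026, 0], [0.0075, 0.026, 0], [0.0075, 0.026, 0], [0.0075, 0.026, 0], [0.0075, 0.026, 0], [0.0075, 0.026, 0], [0.0075, 0.026, 0], [0.0075, 0.026, 0]]' --rotation '[[0, 0, 0.0978], [0, 0, 0.0978], [0, 0, 0.0978], [0, 0, 0.0978], [0, 0, 0.0978], [0, 0, 0.0978], [0, 0, 0.0978], [0, 0, 0.0978], [0, 0, 0.0978], [0, 0, 0.0978]]'

```text
time: 1.92
eef_pos: [0.3899, -0.0558, 0.2477]
tcp_rot: [0.383, 0.924, 0.0, 0.0]
force: [0.6, 0.2, -0.4]
grip_width: 0.342
```

>>> drive_tool --dp '[[0.0075, 0.026, 0], [0.0075, 0.026, 0], [0.0075, 0.026, 0], [0.0075, 0.026, 0], [0, 0, 0], [0, 0, 0]]' --rotation '[[0, 0, 0.0978], [0, 0, 0.0978], [0, 0, 0.0978], [0, 0, 0.0978], [0, 0, 0], [0, 0, 0]]'

```text
time: 2.42
eef_pos: [0.4197, 0.0478, 0.2475]
tcp_rot: [0.198, 0.98, -0.0, -0.0]
force: [-0.9, -0.1, -0.4]
grip_width: 0.341
```

>>> drive_tool --dp '[[0, 0, -0.025], [0, 0, -0.025], [0, 0, -0.025], [0, 0, -0.025], [0, 0, -0.025], [0, 0, -0.0195], [0, 0, 0], [0, 0, 0]]' --rotation '[[0, 0, 0], [0, 0, 0], [0, 0, 0], [0, 0, 0], [0, 0, 0], [0, 0, 0], [0, 0, 0], [0, 0, 0]]'

```text
time: 3.08
eef_pos: [0.4188, 0.046, 0.1025]
tcp_rot: [0.2, 0.98, -0.0, -0.001]
force: [-0.1, 0.3, -0.2]
grip_width: 0.339
```

Run:
```python
from plant import ctrl
import cv2,numpy as np
a=ctrl.read_camera("scene")["img"][150:270,250:370,::-1]; w=ctrl.read_camera("wrist")["img"][:,:,::-1]
cv2.imwrite("pics/d1.png",np.hstack([cv2.resize(a,(400,400),interpolation=3),cv2.resize(w,(400,300))[:,:] if 0 else cv2.copyMakeBorder(cv2.resize(w,(400,300)),0,100,0,0,0)]))
print(ctrl.read_state()["eef_pos"])
```

```text
[0.42081266 0.04616327 0.10449067]
```

View pics/d1.png

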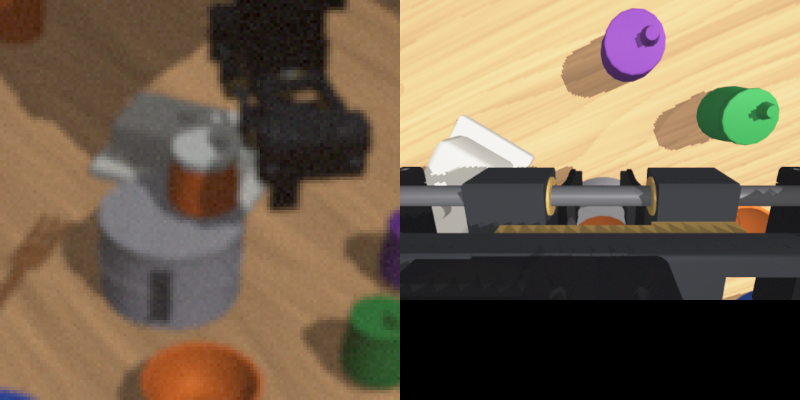

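Scene crop: the fingers are behind the cup, finger at (285,190) and cup at (205,185), with a clear gap. The wrist crop shows the cup between the two fingers at (602,215). Starting the push slowly.

>>> drive_tool --dp '[[0.0037, -0.0016, 0], [0.0037, -0.0016, 0], [0.0037, -0.0016, 0], [0.0037, -0.0016, 0], [0.0018, -0.0008, 0], [0.0018, -0.0008, 0], [0.0018, -0.0008, 0], [0.0018, -0.0008, 0], [0.0018, -0.0008, 0], [0.0018, -0.0008, 0]]' --rotation '[[0, 0, 0], [0, 0, 0], [0, 0, 0], [0, 0, 0], [0, 0, 0], [0, 0, 0], [0, 0, 0], [0, 0, 0], [0, 0, 0], [0, 0, 0]]'

```text
time: 4.02
eef_pos: [0.4454, 0.0356, 0.1029]
tcp_rot: [0.199, 0.98, -0.0, -0.0]
force: [-0.2, -0.3, 0.1]
grip_width: 0.342
```

>>> drive_tool --dp '[[0.0018, -0.0008, 0], [0.0018, -0.0008, 0], [0.0018, -0.0008, 0], [0, 0, 0]]' --rotation '[[0, 0, 0], [0, 0, 0], [0, 0, 0], [0, 0, 0]]'

```text
time: 4.35
eef_pos: [0.4512, 0.0331, 0.1031]
tcp_rot: [0.199, 0.98, -0.0, 0.0]
force: [-0.5, 0.3, -0.5]
grip_width: 0.342
```

Run:
```python
from plant import ctrl
import cv2,numpy as np
a=ctrl.read_camera("scene")["img"][150:270,250:370,::-1]; w=ctrl.read_camera("top")["img"][185:275,210:300,::-1]
cv2.imwrite("pics/d2.png",np.hstack([cv2.resize(a,(400,400),interpolation=3),cv2.resize(w,(400,400),interpolation=3)]))
s=ctrl.read_state();print(s["eef_pos"],s["force"])
```

```text
[0.45088628 0.03317274 0.10303799] [ 1.1548772  -0.11232619  0.12677192]
```

View pics/d2.png

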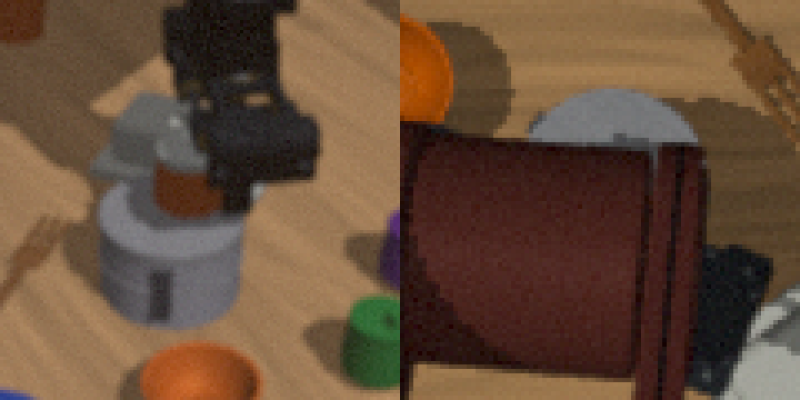

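The cup is upright and sliding. In the scene crop its base has moved from (205,217) to (188,214) and the tin hasn't moved. Another 10 mm, then I'll back off and measure.

>>> drive_tool --dp '[[0.0018, -0.0008, 0], [0.0018, -0.0008, 0], [0.0018, -0.0008, 0], [0.0018, -0.0008, 0], [0.0018, -0.0008, 0], [0, 0, 0], [-0.0018, 0.0008, 0], [-0.0037, 0.0016, 0], [-0.0092, 0.0039, 0], [-0.0184, 0.0078, 0]]' --rotation '[[0, 0, 0], [0, 0, 0], [0, 0, 0], [0, 0, 0], [0, 0, 0], [0, 0, 0], [0, 0, 0], [0, 0, 0], [0, 0, 0], [0, 0, 0]]'

```text
time: 5.28
eef_pos: [0.4271, 0.0432, 0.1034]
tcp_rot: [0.199, 0.98, 0.0, 0.001]
force: [-0.3, 0.6, -0.1]
grip_width: 0.352
```

>>> drive_tool --dp '[[-0.0166, 0.007, 0], [-0.0166, 0.007, 0], [-0.0166, 0.007, 0], [0, 0, 0]]' --rotation '[[0, 0, 0], [0, 0, 0], [0, 0, 0], [0, 0, 0]]'

```text
time: 5.62
eef_pos: [0.3731, 0.0655, 0.1019]
tcp_rot: [0.198, 0.98, -0.0, -0.002]
force: [0.3, -0.8, -0.5]
grip_width: 0.341
```

Run:
```python
from plant import ctrl
import cv2,numpy as np
a=ctrl.read_camera("scene")["img"][150:270,250:370,::-1]; w=ctrl.read_camera("top")["img"][185:275,210:300,::-1]
cv2.imwrite("pics/d3.png",np.hstack([cv2.resize(a,(400,400),interpolation=3),cv2.resize(w,(400,400),interpolation=3)]))
s=ctrl.read_state();print(s["eef_pos"],s["force"])
```

```text
[0.37656588 0.06460857 0.10315006] [ 0.11799798  0.2253623  -0.25370414]
```

View pics/d3.png

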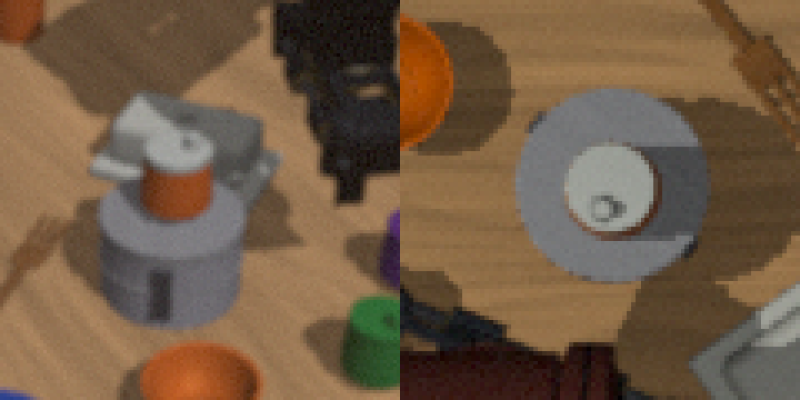

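The cup is upright and nearly centred. In the top crop its lid is at (611,189) and the tin at (612,186), and the view is clear. Now to measure it.

Run:
```python
from plant import ctrl
from h import *
import h
c=ctrl.read_camera("top"); (t,tr,_),(p,pr,_)=measure(c,"pics/m3.png"); print(t,tr,p,pr,t-p)
# independent check: scene view, tin & cup proj
c=ctrl.read_camera("scene");im=c["img"];hsv=cv2.cvtColor(im,cv2.COLOR_RGB2HSV)
m=(hsv[...,1]>150)&(hsv[...,0]<13);m[:, :285]=0;m[:,325:]=0;m[:180]=0;m[235:]=0
ys,xs=np.where(m);print("orange",xs.min(),xs.max(),ys.min(),ys.max(),"pred body axis z=.087",proj(c,[*p,.087]),"edges px/2:",c["fx"]*.027/ (np.array(c["R"])@[*p,.09]+c["t"])[2])
for y in range(195,212,3): r=np.where(m[y])[0]; print(y,r.min(),r.max()) if len(r) else 0
```

```text
[0.49365534 0.01699407] 0.05394795977336927 [0.48952448 0.0183482 ] 0.023636256735991266 [ 0.00413087 -0.00135414]
orange 293 312 201 214 pred body axis z=.087 [303.25906745 208.19147504] edges px/2: 10.955962737783112
201 294 312
204 293 312
207 293 312
210 293 311
```

View pics/m3.png

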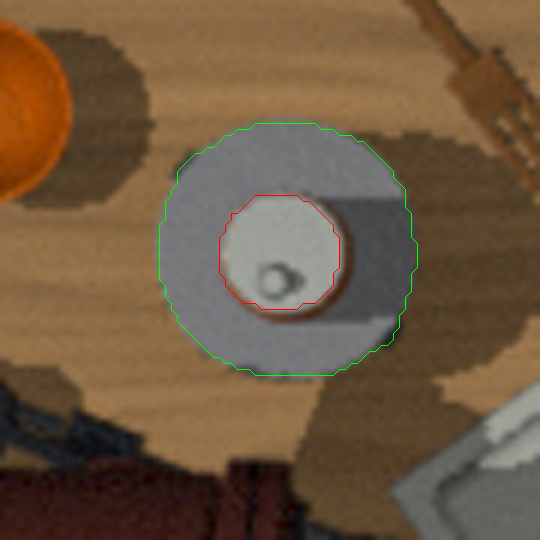

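The cup is 4.3 mm off, at (+4.1, -1.4) mm still to go. The scene view agrees: predicted cup axis at column 303, orange band 293–312, centre 302.5. The cup-to-tool distance at the end of the push was 31.4 mm, as expected. One more push of about 4 mm, ending with the tool at (0.464, 0.028).

>>> drive_tool --dp '[[0.0166, -0.007, 0], [0.0166, -0.007, 0], [0.0166, -0.007, 0], [0.0166, -0.007, 0], [0.004, -0.0016, 0], [0.004, -0.0016, 0], [0.002, -0.0008, 0], [0.0015, -0.0006, 0], [0.0015, -0.0006, 0], [0.0015, -0.0006, 0]]' --rotation '[[0, 0, 0], [0, 0, 0], [0, 0, 0], [0, 0, 0], [0, 0, 0], [0, 0, 0], [0, 0, 0], [0, 0, 0], [0, 0, 0], [0, 0, 0]]'

```text
time: 6.65
eef_pos: [0.4574, 0.0308, 0.103]
tcp_rot: [0.199, 0.98, -0.0, -0.0]
force: [-0.3, -0.6, 0.6]
grip_width: 0.343
```

>>> drive_tool --dp '[[0.0015, -0.0006, 0], [0.0015, -0.0006, 0], [0.0015, -0.0006, 0], [0.0015, -0.0007, 0], [0, 0, 0], [-0.0018, 0.0008, 0], [-0.0037, 0.0016, 0], [-0.0092, 0.0039, 0], [-0.0184, 0.0078, 0], [-0.0166, 0.007, 0]]' --rotation '[[0, 0, 0], [0, 0, 0], [0, 0, 0], [0, 0, 0], [0, 0, 0], [0, 0, 0], [0, 0, 0], [0, 0, 0], [0, 0, 0], [0, 0, 0]]'

```text
time: 7.48
eef_pos: [0.4126, 0.0496, 0.1027]
tcp_rot: [0.199, 0.98, -0.0, -0.0]
force: [-0.9, -0.0, 0.2]
grip_width: 0.345
```

>>> drive_tool --dp '[[-0.0166, 0.007, 0], [-0.0166, 0.007, 0], [0, 0, 0.02], [0, 0, 0.02], [0, 0, 0]]' --rotation '[[0, 0, 0], [0, 0, 0], [0, 0, 0], [0, 0, 0], [0, 0, 0]]'

```text
time: 7.9
eef_pos: [0.3822, 0.0635, 0.1463]
tcp_rot: [0.199, 0.98, 0.0, 0.003]
force: [1.7, -0.2, 0.4]
grip_width: 0.347
```

Run:
```python
from plant import ctrl
from h import *
c=ctrl.read_camera("top"); (t,tr,_),(p,pr,_)=measure(c,"pics/m4.png"); print(t,tr,p,pr,t-p)
c=ctrl.read_camera("scene");im=c["img"]
cv2.imwrite("pics/s4.png",np.hstack([cv2.resize(im[150:270,250:370,::-1],(400,400),interpolation=3),cv2.resize(cv2.imread("pics/m4.png"),(400,400))]))
print(ctrl.read_state()["eef_pos"],ctrl.read_state()["time"])
```

```text
[0.49377932 0.01719535] 0.0538635783491143 [0.49401904 0.01791889] 0.02389678257132473 [-0.00023972 -0.00072353]
[0.38101223 0.06337182 0.14357819] 8.0
```

View pics/s4.png

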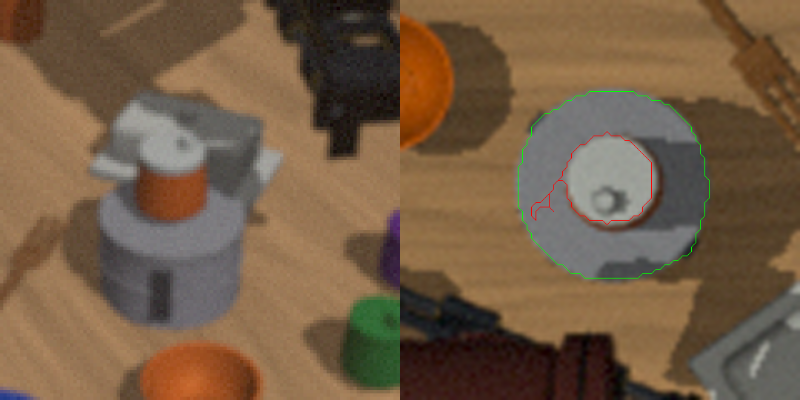

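The cup is upright and centred, and the gripper is clear. The cup's mask leaked a little onto the lid at (540,205), so I'll re-measure with a stricter threshold before handing in.

```bash
sed -i 's/V>122/V>130/' h.py
python3 - <<'E'
from plant import ctrl
from h import *
c=ctrl.read_camera("top"); (t,tr,_),(p,pr,_)=measure(c,"pics/m5.png"); print(t,tr,p,pr,t-p)
if np.hypot(*(t-p))<.003 and .020<pr<.025: print(ctrl.hand_in())
E
```

```text
[0.4936819  0.01701776] 0.053889557446637114 [0.4937209  0.01684327] 0.022547761818356788 [-3.89993829e-05  1.74486629e-04]
the job is handed in; nothing more can be done
None
```

The sippy cup now stands upright in the middle of the grey tin's lid, and the job is handed in after about 8 s of robot time. `hand_in` gives no verdict.

I moved it with two slow, low pushes of the parted fingertips, first about 20 mm and then about 4 mm. The cup was never pinched or lifted, and I backed the gripper well clear before handing in.

- **Cup position:** the last top view put it about 0.2 mm from the tin's middle. The reading before that gave 0.8 mm, but its mask had leaked slightly onto the lid, so I repeated it with a stricter threshold.
- **Tin:** its measured position stayed within about 0.3 mm of the start.
- **Forces:** wrist readings stayed near noise, under 2 N.
- **Upright:** I judged this by eye from the scene view and did not measure the angle.
- **Other objects:** those in the cropped views looked unmoved. I did not check the rest of the bench again after the moves.

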